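# Lock the scanning stage with its transport pin

### The arm

A 6-joint arm with a two-finger parallel gripper is mounted at the origin on a cart in front of the work surface, level with it; the furniture and walls round the work are solid. World frame = base frame: x ahead of the robot, y to its left, z up, the work surface at z = 0. Lengths are in mm, angles in degrees, forces in N, time in s.
With the tool pointing down it reaches from about 300 to 850 mm from the base axis. Payload 4.2 kg.
Tool frame: the origin (TCP) lies at the very end of the fingers, on their centre line; the grasp point (between the pads) lies 19 mm behind it; z points along the fingers, y is the line along which they close (so a half turn about z gives the same grasp; the last joint's range is limited). The gripper opens to 91 mm and grips with 3 to 60 N. Pads are 32 mm wide; open, the fingers measure 118 mm over their backs; the gripper's body (76 mm by 178 mm) begins 60 mm behind the grasp point.
Start: joints at [62.395, 18.312, 89.639, -0, 72.044, -1.146], TCP at [256.202, 514.785, 213.976] pointing down, gripper open.
Joint ranges: [-177.97, 177.97], [-48.28, 115.42], [12.27, 149.76], [-77.06, 257.06], [2.81, 150.46], [-146.56, 146.56]. Speed limits (degrees/s): [147.25, 147.25, 180, 180, 180, 180].

### API

Orientations are given as [roll, pitch, yaw] about the fixed x, y, z axes, in that order (R = Rz(yaw) Ry(pitch) Rx(roll)).
In Python, from workcell import env, eyes gives the robot as it stands.
- The arm moves only by the tool send_rows, never from a script. Its argument "targets" is text: rows parted by semicolons, each of 7 numbers parted by spaces: the shift along the tool's x, y, z in m, then the turn, a rotation vector about the tool's x, y, z in degrees, then the opening in per cent of the stroke, from 0 (shut) to 100 (fully open). A call has 1 to 12 rows; each row is the pose to reach, as a shift and turn from the pose commanded when the call began, along the tool's axes at that moment; what a row does not reach only later rows make up. A row lasts 1/12 s, in which the tool goes at most 41.7 mm and 7.16 degrees, less where a joint would pass 70% of its speed; a pose out of reach is approached as far as the arm can. A call with a gripper value outside its range is refused whole. The fingers move at their own pace and stop on an object; "grip_force" is the grip in N (left out, the last holds). Time passes only in rows, so rows that repeat a pose let the fingers close. It gives the time, the measured TCP pose, the force, the opening and the grip force at its end, in the units of the state.
- env.state(): the state, without advancing time (a new reading comes with each control period).
- eyes.grab_frame(name): name is "scene" or "side" or "wrist"; returns a dict with "image" (400x640x3 uint8, blue, green, red), "fovy" (degrees; the focal length in pixels is half the picture's height over the tangent of half this angle, whatever the lens; pixels are square), "cx", "cy" (the principal point, pixels), "eye" and "attitude" of the camera in the world. Camera axes: x right, y up, looking along -z (the intrinsics and any distortion apply to the point x, -y, -z); pixel columns grow to the right and rows downward; lengths in mm; the calibration is good to about 2 mm. The wrist camera is an equidistant fisheye: a pixel r from the principal point sees the ray r / f radians off the axis. A picture is of the moment at which its call begins. There is no depth.
- env.job_done(): hands the job in; it is judged then, once.
The state is a dict: "time_s": time; "qpos": joint angles; "qvel": joint speeds; "effort": joint torques, N m; "ee_pos": TCP position; "ee_rot": TCP orientation; "force": force on the tool from outside, world axes, zero at the start; "torque": the same for the moment, N m; "gripper_width": finger opening in mm; "gripper_force": force on a finger pad.
Only numpy, scipy, OpenCV 4.12 (cv2) and the standard library are available. Lean on these libraries where they do the work, as an engineer would, in place of code of your own. Each camera call takes 0.05 s, during which the arm holds its last target. There are 200 camera calls.

### The job

Lock the microscope stage for transport: pull the round-headed pin out of the tool rack by its head and set its foot down on the bare steel in the housing's window, then sweep it over the steel under a light push of about 10 N (never more than 40 N) until it finds the hidden bore. Press it gently down until it is fully home, let go and leave it standing. Leave the T-shaped key in the rack and everything else on the desk where it is.

Things in the scene. Friction and masses are not known exactly. Their poses are not given: they have to be found in the camera images.
- transport_pin: loose steel pin, 70 mm tall, 0.10 to 0.15 kg, standing free in one of the two rack holes (lift it straight out; the foot is 18 mm below the rack's top). 12 mm shank below; above it, from 44 to 70 mm over the foot, a round grip head 20 mm in diameter, by which it is held. Origin: centre of the flat foot; z runs up the pin.
- pin_shank: the pin's lower part, fixed to it: 12 mm in diameter, 44 mm long, the last 2.5 mm tapering to a flat foot 9 mm across. Origin: centre of the foot, as for the pin. It is a precise part: never load it with more than 40 N from any side (do not grip it here; hold the head).
- adjusting_key: T-shaped key with the same 12 mm shank and a cross bar 45 mm long and 9 mm thick at 62 mm height, in the other rack hole (which is which varies). Not needed: it stays in the rack. Origin: centre of its foot, z up.
- tool_rack: fixed aluminium block 50 (x) x 100 (y) x 24 mm high, with two holes 14 mm in diameter and 18 mm deep at 28 mm either side of its centre along its y axis. Origin: centre of the underside.
- stage_housing: fixed dark steel housing 110 x 110 x 36 mm high (a micrometer barrel sticks out 30 mm from its +x side). Origin: centre of the underside. Its 6 mm thick cover has a square window 44 x 44 mm in the middle, sides along its x and y axes.
- window (a point): centre of that window, level with the cover's top, 36 mm above the desk; axes as the housing's. The dust plug in the bore (see search_area) is stiff: it yields only to about 3 N of downward push (the pin's weight is too little) and does not spring back. It lets the pin's foot sink 17 mm below the carriage top, where it stops hard: fully home.
- search_area (a point): 6 mm below window: the flat, fixed, polished steel top (friction with the pin about 0.25) of the stage carriage, which fills the window. It has one blind bore, 14 mm in diameter, its centre 3 to 8 mm from this point, in any direction (it varies). A flush dust plug of the same steel hides it. The pin enters when centred within about 1.5 mm.
- mount_ring: bystander: black adapter ring, 36 mm across, 14 mm high. Origin under its centre.
- objective: bystander: microscope objective standing on its nose, 32 mm across, 52 mm high. Origin under its centre.
- petri_dish: bystander: petri dish, 59 mm across, 15 mm high. Origin under its centre.
- oil_bottle: bystander: small dropper bottle, 32 mm across, 78 mm high. Origin under its centre.
- vial: bystander: sample vial, 19 mm across, 42 mm high. Origin under its centre.
- filter_cube: bystander: black filter cube, 42 x 44 x 38 mm. Origin under its centre.
Mind the look-alikes: they are no part of the job. Leave any blue or orange look-alike of the transport_pin alone.

How it is judged:
By the outcome, as a careful person would: the job done as asked, in the order asked, and still so for the second after the job is handed in, with the robot touching nothing.
It also fails if it takes over 54 s, if anything falls off the work surface, if the arm or the gripper's body presses on something with over 40 N, if the wrist force passes 120 N, or if a joint passes its speed limit or range.

## Working session

There is one attempt and no reset: what is moved stays moved. The work goes in short steps, Python scripts to look and compute and a tool call to move; the robot and the scene stay as the last step left them, time stands still between calls to the robot, and variables do not carry over. Pictures are saved under pics/ and viewed, at most 10 in all, crops included, and the job is handed in when it is done.

Besides the shell and the picture viewer there is one more tool, called after ">>>" as name(argument=value, ...) on one line, values as JSON. send_rows: Moves the arm, as the interface text tells. Its arguments: {"type":"object","properties":{"targets":{"type":"string"},"grip_force":{"type":"number"}},"required":["targets"]}

```bash
mkdir -p pics; ls
cat > h.py <<'E'
import numpy as np, cv2, json
from workcell import env, eyes
from scipy.spatial.transform import Rotation as R
def grab(n,fn=None):
    f=eyes.grab_frame(n)
    if fn: cv2.imwrite('pics/'+fn,f['image'])
    return f
def Rm(f):
    a=np.array(f['attitude'],float)
    return a if a.shape==(3,3) else (R.from_euler('xyz',a,degrees=True).as_matrix() if a.size==3 else R.from_quat(a).as_matrix())
def ray(f,u,v,fish=False):
    h=f['image'].shape[0]; fl=h/2/np.tan(np.radians(f['fovy']/2))
    x=(u-f['cx']);y=(v-f['cy'])
    if fish:
        r=np.hypot(x,y)+1e-9;t=r/fl;d=np.array([np.sin(t)*x/r,-np.sin(t)*y/r,-np.cos(t)])
    else: d=np.array([x/fl,-y/fl,-1])
    return np.array(f['eye'],float),Rm(f)@d
def onz(f,u,v,z,fish=False):
    e,d=ray(f,u,v,fish); return e+d*(z-e[2])/d[2]
def pix(f,p,fish=False):
    h=f['image'].shape[0]; fl=h/2/np.tan(np.radians(f['fovy']/2))
    c=Rm(f).T@(np.array(p,float)-np.array(f['eye'],float)); x,y,z=c[0],-c[1],-c[2]
    if fish:
        r=np.hypot(x,y);t=np.arctan2(r,z);return f['cx']+fl*t*x/r,f['cy']+fl*t*y/r
    return f['cx']+fl*x/z,f['cy']+fl*y/z
E
python3 - <<'E'
from h import *
print(env.state())
for n in ('scene','side','wrist'):
    f=grab(n,n+'0.png'); print(n,{k:v for k,v in f.items() if k!='image'})
E
```

```text
pics
{'time_s': 0.0, 'qpos': array([ 6.23960327e+01,  1.83523253e+01,  8.97072805e+01, -1.39178468e-03,
        7.20445303e+01, -1.14688457e+00]), 'qvel': array([-0.04450074, -0.03432821, -0.13427438,  0.05896081, -0.01487807,
        0.06461004]), 'effort': array([-1.17274503e-03, -4.12460947e+01, -2.31975996e+01,  7.26112607e-02,
        4.57496429e-02, -1.34674374e-04]), 'ee_pos': array([255.953495  , 514.31343722, 213.10751088]), 'ee_rot': array([-1.79895858e+02, -7.61389906e-04,  1.53543347e+02]), 'force': array([ 0.26110927, -0.14215271, -0.47527361]), 'torque': array([ 0.017848  , -0.01165714,  0.02048348]), 'gripper_force': 0.0, 'gripper_width': 91.29179233084055}
scene {'fovy': 54.71940734525938, 'cx': 321.6022586099004, 'cy': 200.74038439083284, 'eye': array([-238.6472441 , -371.20933146,  509.25168137]), 'attitude': array([ 63.25777514,   0.53044877, -59.61851721])}
side {'fovy': 47.811664979526924, 'cx': 316.6225984884646, 'cy': 198.34333492560526, 'eye': array([453.45695659, 857.31729322, 735.52645318]), 'attitude': array([ 4.82655630e+01, -3.62397896e-02, -1.72266597e+02])}
wrist {'fovy': 65.70646984690485, 'cx': 318.4729895337746, 'cy': 198.62221187577774, 'eye': array([198.32456281, 543.59968674, 382.91970446]), 'attitude': array([-13.49531352,   0.11085911,  63.53502024])}
```

View pics/scene0.png

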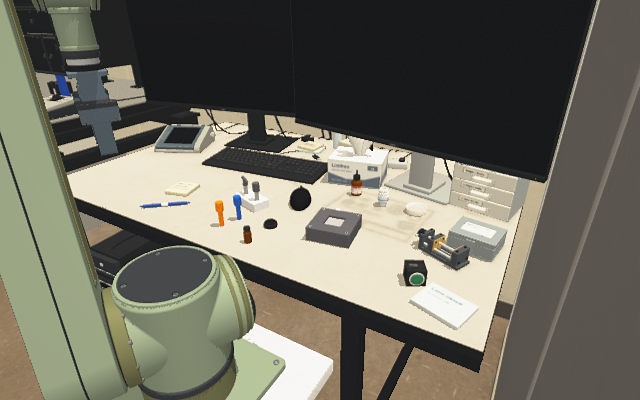

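View pics/side0.png

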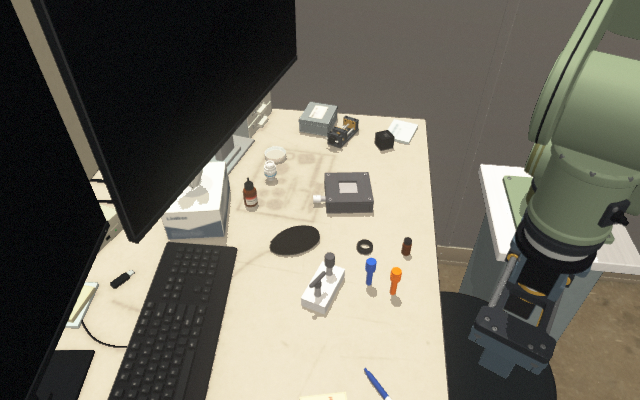

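Scene view: the rack is at (255,203) and the housing at (334,227). Side view: the grey round-headed pin is at (330,260) and the T-key at (317,285), both in the rack. The blue (371,270) and orange (396,280) look-alikes stand free. The housing window is at (348,188). The grey pin in the rack fits the description; I'll confirm it in an enlarged crop.

Run:
```python
from h import *
s=cv2.imread('pics/side0.png');c=cv2.imread('pics/scene0.png')
a=cv2.resize(s[165:325,290:390],None,fx=3.7,fy=3.7,interpolation=cv2.INTER_CUBIC)
b=cv2.resize(c[170:250,230:370],None,fx=3,fy=3,interpolation=cv2.INTER_CUBIC)
o=np.zeros((600,800,3),np.uint8);o[:a.shape[0],:370]=a[:600,:370];o[:240,375:795]=b
cv2.imwrite('pics/crop1.png',o)
```

```text
(no output)
```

View pics/crop1.png

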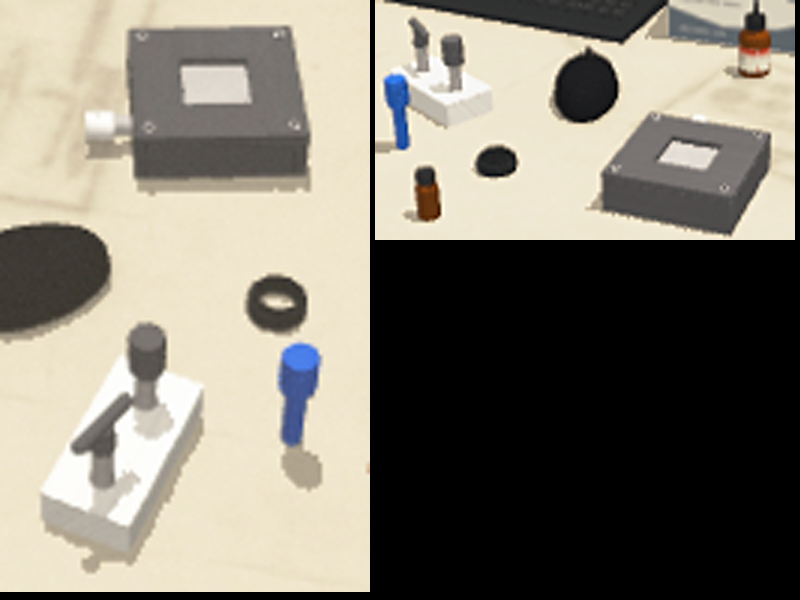

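The crop confirms it: dark round head on a grey shank, next to the T-key in the rack. Next I compute positions.

Run:
```python
from h import *
s=grab('side');c=grab('scene')
S=lambda x,y,z:onz(s,x/3.7+290-.37,y/3.7+165-.37,z)
C=lambda x,y,z:onz(c,(x-375)/3+230-.3,y/3+170-.3,z)
print('pin',S(147,336,76),C(453,40,76))
for n,z,cs,cc in (('rack',24,[(127,360),(203,386),(130,515),(43,489)],[]),('hous',36,[(128,28),(294,28),(308,137),(133,137)],[(651,113),(770,134),(737,206),(603,180)]),('win',36,[(180,63),(249,63),(252,104),(183,104)],[])):
    for F,L in((S,cs),(C,cc)):
        P=np.array([F(*p,z) for p in L])
        if len(P):
            print(n,P.mean(0).round(1));print(P[:,:2].round(1).tolist())
            for i in range(4):
                d=P[(i+1)%4]-P[i];print('  edge',np.linalg.norm(d).round(1),np.degrees(np.arctan2(d[1],d[0])).round(1))
P=[S(75,447,68),S(128,400,68)];print('key',P)
```

```text
pin [506.06699842 284.77851207  76.        ] [505.69196513 279.984617    76.        ]
rack [512.9 309.7  24. ]
[[519.2, 258.5], [475.9, 271.1], [505.2, 359.5], [551.5, 349.8]]
  edge 45.1 163.7
  edge 93.1 71.7
  edge 47.3 -11.9
  edge 96.8 -109.5
hous [490.   27.3  36. ]
[[552.9, -19.3], [442.2, -34.4], [428.2, 74.0], [536.5, 88.8]]
  edge 111.8 -172.2
  edge 109.3 97.3
  edge 109.3 7.8
  edge 109.3 -81.4
hous [486.3  21.5  36. ]
[[536.1, 87.8], [552.6, -19.3], [437.2, -45.8], [419.3, 63.3]]
  edge 108.3 -81.3
  edge 118.4 -167.0
  edge 110.6 99.3
  edge 119.3 11.8
win [489.5  30.   36. ]
[[514.6, 12.7], [469.7, 6.6], [465.0, 47.4], [508.6, 53.3]]
  edge 45.3 -172.2
  edge 41.0 96.6
  edge 44.1 7.8
  edge 41.0 -81.6
key [array([533.73536248, 354.29706616,  68.        ]), array([511.39646177, 321.55401622,  68.        ])]
```

Measured: pin at about (505.5, 282.5), rack yaw about −19°, window centre at about (490, 28), housing yaw about 8°. These agree with the given sizes and the 28 mm hole offset. Moving to hover over the pin with the tool at yaw 71°.

>>> send_rows(targets="-0.327 -0.097 0.06 0 0 82.5 55;-0.327 -0.097 0.06 0 0 82.5 55;-0.327 -0.097 0.06 0 0 82.5 55;-0.327 -0.097 0.06 0 0 82.5 55;-0.327 -0.097 0.06 0 0 82.5 55;-0.327 -0.097 0.06 0 0 82.5 55;-0.327 -0.097 0.06 0 0 82.5 55;-0.327 -0.097 0.06 0 0 82.5 55;-0.327 -0.097 0.06 0 0 82.5 55;-0.327 -0.097 0.06 0 0 82.5 55;-0.327 -0.097 0.06 0 0 82.5 55;-0.327 -0.097 0.06 0 0 82.5 55", grip_force=20)

```text
time_s: 1.25
ee_pos: [506.1, 281.6, 153.6]
ee_rot: [-180.0, 0.0, 70.7]
force: [0.3, 0.3, -0.3]
gripper_width: 50.2
gripper_force: 0.0
```

>>> send_rows(targets="0 0 0 0 0 0 55;0 0 0 0 0 0 55")

```text
time_s: 1.42
ee_pos: [505.7, 282.2, 153.8]
ee_rot: [-180.0, 0.0, 71.1]
force: [-0.4, 0.7, 0.5]
gripper_width: 50.0
gripper_force: 0.0
```

Run:
```python
from h import *
st=env.state();print(st['time_s'],st['ee_pos'],st['ee_rot'],st['gripper_width'])
f=grab('wrist','w1.png');print(f['eye'],f['attitude'])
print(pix(f,[505.5,282.5,76],True),pix(f,[505.5,282.5,24],True))
```

```text
1.4167 [505.68016355 282.17863362 153.84835622] [-1.79990019e+02  6.89242388e-03  7.11449543e+01] 50.00689798303165
[527.27238054 343.78443754 323.54945974] [-13.49564975  -0.01927565 -18.86269083]
(np.float64(317.4164778907854), np.float64(205.23629739299668)) (np.float64(317.5731267182214), np.float64(191.88282784753136))
```

View pics/w1.png

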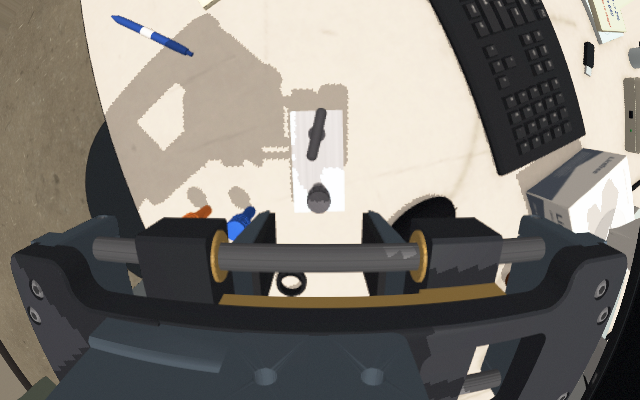

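The wrist view shows the pin head at (319,203), against (317,205) predicted, so it is within about 1.5 mm. The key bar is clear at (317,135), and the rack is square to the gripper. Descending and gripping.

>>> send_rows(targets="0 0.001 0.04 0 0 0 55;0 0.001 0.08 0 0 0 55;0 0.001 0.1 0 0 0 55;0 0.001 0.108 0 0 0 55;0 0.001 0.108 0 0 0 55;0 0.001 0.108 0 0 0 0;0 0.001 0.108 0 0 0 0;0 0.001 0.108 0 0 0 0;0 0.001 0.108 0 0 0 0;0 0.001 0.108 0 0 0 0;0 0.001 0.108 0 0 0 0;0 0.001 0.108 0 0 0 0", grip_force=25)

```text
time_s: 2.47
ee_pos: [507.3, 282.3, 47.0]
ee_rot: [179.9, -0.1, 71.0]
force: [-0.9, 0.3, 5.5]
gripper_width: 19.5
gripper_force: 25.0
```

>>> send_rows(targets="0 0 0 0 0 0 0;0 0 0 0 0 0 0")

```text
time_s: 2.63
ee_pos: [507.3, 282.3, 47.0]
ee_rot: [179.9, -0.1, 71.0]
force: [-0.7, 0.4, 5.6]
gripper_width: 19.4
gripper_force: 25.0
```

>>> send_rows(targets="0 0 -0.01 0 0 0 0;0 0 -0.02 0 0 0 0;0 0 -0.03 0 0 0 0;0 0 -0.05 0 0 0 0;0 0 -0.075 0 0 0 0;0 0 -0.075 0 0 0 0")

```text
time_s: 3.13
ee_pos: [509.4, 283.4, 126.4]
ee_rot: [179.6, -0.4, 71.0]
force: [0.3, 0.4, -0.4]
gripper_width: 19.1
gripper_force: 25.0
```

Run:
```python
from h import *
st=env.state();print(st['time_s'],st['ee_pos'],st['ee_rot'],st['gripper_width'],st['force'])
f=grab('side'); g=grab('scene')
# carriage light patch refine later; crop for view
p=st['ee_pos'];
def crop(f,P,s,h):
    u,v=map(int,pix(f,P));return cv2.resize(f['image'][max(v-h,0):v+h,u-h:u+h],(400,400),interpolation=cv2.INTER_CUBIC),(u-h,v-h)
a,oa=crop(f,[505,283,60],0,50);b,ob=crop(g,[505,283,60],0,40)
print(oa,ob);cv2.imwrite('pics/c2.png',np.hstack([a,b]))
```

```text
3.1333 [509.41241112 283.35187596 126.35168421] [179.62200981  -0.40927457  71.03932296] 19.056600107550135 [ 0.28660677  0.36805357 -0.37554263]
(279, 210) (215, 148)
```

View pics/c2.png

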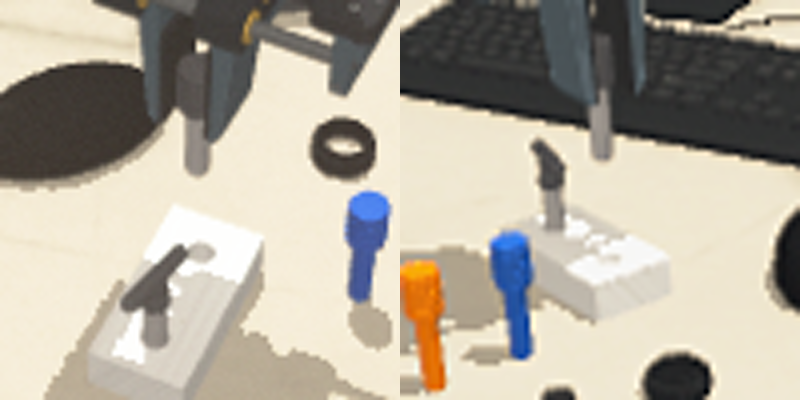

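Pin is out and held vertically; the key is still in the rack. Now triangulating the foot against the TCP.

Run:
```python
from h import *
f=grab('side'); g=grab('scene')
e1,d1=ray(f,328.2-.4,252.6);e2,d2=ray(g,255.4-.4,179.0)
d1/=np.linalg.norm(d1);d2/=np.linalg.norm(d2)
A=np.c_[d1,-d2];t=np.linalg.lstsq(A,e2-e1,rcond=None)[0]
p,q=e1+t[0]*d1,e2+t[1]*d2;print(p,q,env.state()['ee_pos'])
```

```text
[509.13588728 285.63671051  84.69447638] [510.08458862 284.97954418  85.35288273] [505.86588328 281.49345311 120.18230126]
```

>>> send_rows(targets="-0.01 0.003 0 0 0 0 0;-0.03 0.008 0 0 0 0 0;-0.058 0.016 0 0 0 0 0;-0.088 0.024 0 0 0 0 0;-0.118 0.032 0 0 0 0 0;-0.148 0.041 0 0 0 0 0;-0.178 0.049 0 0 0 0 0;-0.205 0.056 0 0 0 0 0;-0.225 0.062 0 0 0 0 0;-0.238 0.065 0 0 0 0 0;-0.245 0.067 0 0 0 0 0;-0.2465 0.0675 0 0 0 0 0")

```text
time_s: 4.33
ee_pos: [489.5, 25.4, 120.2]
ee_rot: [-179.9, 0.0, 70.9]
force: [0.2, 0.1, -1.4]
gripper_width: 19.7
gripper_force: 25.0
```

>>> send_rows(targets="0 0 0.02 0 0 0 0;0 0 0.03 0 0 0 0;0 0 0.03 0 0 0 0;0 0 0.03 0 0 0 0;0 0 0.03 0 0 0 0")

```text
time_s: 4.75
ee_pos: [490.7, 27.4, 91.2]
ee_rot: [180.0, -0.0, 71.1]
force: [-0.3, -0.1, -1.7]
gripper_width: 19.3
gripper_force: 25.0
```

Run:
```python
from h import *
st=env.state();print(st['time_s'],st['ee_pos'],st['ee_rot'],st['gripper_width'],st['force'])
f=grab('side'); g=grab('scene'); w=grab('wrist','w2.png')
def crop(f,P,h):
    u,v=map(int,pix(f,P));return cv2.resize(f['image'][v-h:v+h,u-h:u+h],(400,400),interpolation=cv2.INTER_CUBIC),(u-h,v-h)
a,oa=crop(f,[490,27,36],40);b,ob=crop(g,[490,27,36],40)
W=cv2.resize(w['image'][100:300,160:480],(320,200))
print(oa,ob);cv2.imwrite('pics/c3.png',np.hstack([a,b]))
print(env.state()['ee_pos'])
```

```text
4.75 [490.70437416  27.36033002  91.15893042] [ 1.79989148e+02 -1.15269522e-02  7.10929102e+01] 19.304807508508812 [-0.34228275 -0.06822633 -1.67379607]
(307, 146) (293, 180)
[490.91848627  27.18055041  91.54733482]
```

View pics/c3.png

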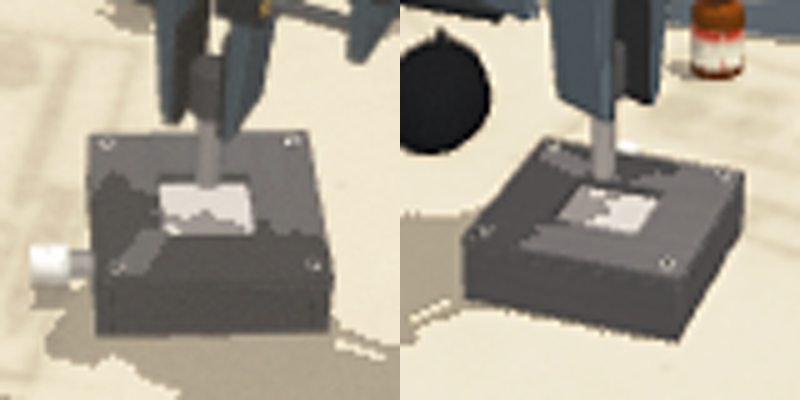

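```bash
cat >> h.py <<'E'
def tri(f,p,g,q):
    e1,d1=ray(f,*p);e2,d2=ray(g,*q);d1=d1/np.linalg.norm(d1);d2=d2/np.linalg.norm(d2)
    t=np.linalg.lstsq(np.c_[d1,-d2],e2-e1,rcond=None)[0];a,b=e1+t[0]*d1,e2+t[1]*d2
    return (a+b)/2,np.linalg.norm(a-b)
def inter(a,b,c,d):
    L=lambda p,q:np.cross([*p,1],[*q,1]);x=np.cross(L(a,c),L(b,d));return x[:2]/x[2]
E
python3 - <<'E'
from h import *
f=grab('side'); g=grab('scene')
S=lambda x,y:(x/5+307-.4,y/5+146-.4)
C=lambda x,y:((x-400)/5+293-.4,y/5+180-.4)
cs=inter((108,143),(292,140),(312,266),(118,268));cc=inter((553,147),(723,176),(668,263),(482,232))
cs2=inter((89,133),(306,130),(329,283),(94,283));cc2=inter((543,138),(745,173),(680,280),(463,239))
print(cs,cs2,cc,cc2)
print('win',tri(f,S(*cs),g,C(*cc)),tri(f,S(*cs2),g,C(*cc2)))
print('winz',onz(f,*S(*cs),36),onz(g,*C(*cc),36),onz(f,*S(*cs2),36),onz(g,*C(*cc2),36))
print('foot',tri(f,S(208,185),g,C(604,178)),onz(f,*S(208,185),50),onz(g,*C(604,178),50),env.state()['ee_pos'])
E
```

```text
[206.87864629 202.61800732] [203.06304729 204.28940455] [608.19638912 202.67635772] [607.75724239 205.1206454 ]
win (array([490.44260904,  25.93095907,  36.57942906]), np.float64(1.8293703008279885)) (array([491.77379305,  26.32241081,  34.96444439]), np.float64(0.4478447175661338))
winz [489.85400998  26.32717907  36.        ] [492.77391538  26.44283704  36.        ] [491.56540522  27.81536467  36.        ] [490.52917217  25.46038973  36.        ]
foot (array([490.37672632,  28.40976735,  49.74802337]), np.float64(2.0455991017502653)) [489.6763699  29.9455219  50.       ] [491.61492041  28.24477465  50.        ] [490.7727277   27.02634976  91.43876112]
```

Window centre is about (491, 26.5). The foot is about 2 mm to its +y side (TCP to foot offset about (0, +1.7)). I'll centre it and lower.

>>> send_rows(targets="-0.002 0.001 0.008 0 0 0 0;-0.002 0.001 0.014 0 0 0 0;-0.002 0.001 0.017 0 0 0 0;-0.002 0.001 0.018 0 0 0 0;-0.002 0.001 0.018 0 0 0 0;-0.002 0.001 0.018 0 0 0 0")

```text
time_s: 5.5
ee_pos: [490.8, 24.6, 72.8]
ee_rot: [-180.0, -0.0, 71.0]
force: [-0.6, 0.1, -0.7]
gripper_width: 19.3
gripper_force: 25.0
```

>>> send_rows(targets="0 0 0.0005 0 0 0 0;0 0 0.001 0 0 0 0;0 0 0.0015 0 0 0 0;0 0 0.002 0 0 0 0;0 0 0.002 0 0 0 0;0 0 0.002 0 0 0 0")

```text
time_s: 6.0
ee_pos: [490.8, 24.7, 71.1]
ee_rot: [180.0, -0.0, 71.0]
force: [-0.5, -0.6, -0.6]
gripper_width: 19.4
gripper_force: 25.0
```

>>> send_rows(targets="0 0 0.0005 0 0 0 0;0 0 0.001 0 0 0 0;0 0 0.001 0 0 0 0;0 0 0.001 0 0 0 0")

```text
time_s: 6.33
ee_pos: [491.1, 24.7, 70.9]
ee_rot: [179.9, -0.0, 71.0]
force: [-0.9, 1.3, 6.2]
gripper_width: 19.5
gripper_force: 25.0
```

>>> send_rows(targets="0 0 0.0005 0 0 0 0;0 0 0.001 0 0 0 0;0 0 0.001 0 0 0 0;0 0 0.001 0 0 0 0")

```text
time_s: 6.67
ee_pos: [491.2, 24.8, 70.7]
ee_rot: [179.9, -0.1, 71.0]
force: [-2.1, 0.2, 11.7]
gripper_width: 19.6
gripper_force: 25.0
```

Contact at TCP z ≈ 70.8 with 11.7 N. The arm gives about 6 N/mm, so entry will show as a z drop of about 1.7 mm. Planning the spiral.

Run:
```python
import numpy as np
th=0;pts=[];b=2.3/2/np.pi
while True:
    r=2.6+b*th
    if r>10:break
    pts.append((round(r*np.cos(th),1),round(r*np.sin(th),1)));th+=1.25/r
P=[(0,0),(1.3,0)]+pts
print(len(P))
for k in range(0,len(P)-1,12):
    o=P[k];print(k//12,P[k],'; '.join(f'{(p[0]-o[0])/1000:.4f} {(p[1]-o[1])/1000:.4f} 0 0 0 0 0' for p in P[k+1:k+13]))
```

```text
104
0 (0, 0) 0.0013 0.0000 0 0 0 0 0; 0.0026 0.0000 0 0 0 0 0; 0.0025 0.0013 0 0 0 0 0; 0.0018 0.0024 0 0 0 0 0; 0.0007 0.0030 0 0 0 0 0; -0.0006 0.0032 0 0 0 0 0; -0.0018 0.0028 0 0 0 0 0; -0.0029 0.0021 0 0 0 0 0; -0.0035 0.0010 0 0 0 0 0; -0.0038 -0.0003 0 0 0 0 0; -0.0036 -0.0015 0 0 0 0 0; -0.0030 -0.0027 0 0 0 0 0
1 (np.float64(-3.0), np.float64(-2.7)) 0.0009 -0.0008 0 0 0 0 0; 0.0020 -0.0014 0 0 0 0 0; 0.0033 -0.0016 0 0 0 0 0; 0.0045 -0.0015 0 0 0 0 0; 0.0057 -0.0010 0 0 0 0 0; 0.0067 -0.0002 0 0 0 0 0; 0.0074 0.0009 0 0 0 0 0; 0.0078 0.0020 0 0 0 0 0; 0.0079 0.0033 0 0 0 0 0; 0.0077 0.0045 0 0 0 0 0; 0.0072 0.0057 0 0 0 0 0; 0.0064 0.0067 0 0 0 0 0
2 (np.float64(3.4), np.float64(4.0)) -0.0010 0.0007 0 0 0 0 0; -0.0022 0.0012 0 0 0 0 0; -0.0034 0.0015 0 0 0 0 0; -0.0047 0.0014 0 0 0 0 0; -0.0059 0.0011 0 0 0 0 0; -0.0070 0.0005 0 0 0 0 0; -0.0079 -0.0004 0 0 0 0 0; -0.0087 -0.0014 0 0 0 0 0; -0.0092 -0.0025 0 0 0 0 0; -0.0094 -0.0038 0 0 0 0 0; -0.0094 -0.0050 0 0 0 0 0; -0.0092 -0.0063 0 0 0 0 0
3 (np.float64(-5.8), np.float64(-2.3)) 0.0005 -0.0011 0 0 0 0 0; 0.0013 -0.0021 
[... 1177 characters left out ...]
.0063 0 0 0 0 0; 0.0068 -0.0066 0 0 0 0 0; 0.0081 -0.0067 0 0 0 0 0; 0.0093 -0.0067 0 0 0 0 0; 0.0106 -0.0065 0 0 0 0 0; 0.0117 -0.0061 0 0 0 0 0
7 (np.float64(3.6), np.float64(-8.3)) 0.0012 0.0005 0 0 0 0 0; 0.0022 0.0012 0 0 0 0 0; 0.0032 0.0020 0 0 0 0 0; 0.0040 0.0030 0 0 0 0 0; 0.0047 0.0040 0 0 0 0 0; 0.0052 0.0052 0 0 0 0 0; 0.0056 0.0063 0 0 0 0 0; 0.0058 0.0076 0 0 0 0 0; 0.0059 0.0088 0 0 0 0 0; 0.0058 0.0101 0 0 0 0 0; 0.0055 0.0113 0 0 0 0 0; 0.0051 0.0125 0 0 0 0 0
8 (np.float64(8.7), np.float64(4.2)) -0.0006 0.0011 0 0 0 0 0; -0.0013 0.0021 0 0 0 0 0; -0.0021 0.0031 0 0 0 0 0; -0.0031 0.0039 0 0 0 0 0; -0.0041 0.0046 0 0 0 0 0; -0.0052 0.0051 0 0 0 0 0; -0.0064 0.0055 0 0 0 0 0
```

>>> send_rows(targets="0.0013 0 0 0 0 0 0;0.0026 0 0 0 0 0 0;0.0025 0.0013 0 0 0 0 0;0.0018 0.0024 0 0 0 0 0;0.0007 0.003 0 0 0 0 0")

```text
time_s: 7.08
ee_pos: [494.7, 24.9, 70.8]
ee_rot: [179.9, -0.1, 71.0]
force: [-2.4, 2.3, 11.7]
gripper_width: 19.2
gripper_force: 25.0
```

>>> send_rows(targets="-0.0013 0.0002 0 0 0 0 0;-0.0025 -0.0002 0 0 0 0 0;-0.0036 -0.0009 0 0 0 0 0;-0.0042 -0.002 0 0 0 0 0;-0.0045 -0.0033 0 0 0 0 0")

```text
time_s: 7.5
ee_pos: [492.4, 21.3, 70.9]
ee_rot: [179.6, -0.2, 71.0]
force: [3.0, -0.3, 7.1]
gripper_width: 19.4
gripper_force: 25.0
```

>>> send_rows(targets="0.0002 -0.0012 0 0 0 0 0;0.0008 -0.0024 0 0 0 0 0;0.0017 -0.0032 0 0 0 0 0;0.0028 -0.0038 0 0 0 0 0;0.0041 -0.004 0 0 0 0 0")

```text
time_s: 7.92
ee_pos: [489.0, 25.9, 70.7]
ee_rot: [179.7, -0.1, 71.1]
force: [0.7, -2.1, 8.5]
gripper_width: 19.2
gripper_force: 25.0
```

>>> send_rows(targets="0.0009 0 0.0002 0 0 0 0;0.0018 0.0002 0.0002 0 0 0 0;0.0026 0.0007 0.0002 0 0 0 0;0.0033 0.0013 0.0002 0 0 0 0;0.0039 0.0021 0.0002 0 0 0 0;0.0043 0.003 0.0002 0 0 0 0")

```text
time_s: 8.42
ee_pos: [491.1, 29.1, 70.2]
ee_rot: [179.9, 0.0, 71.1]
force: [-3.5, 0.0, 12.5]
gripper_width: 19.2
gripper_force: 25.0
```

>>> send_rows(targets="0.0002 0.001 0 0 0 0 0;0.0003 0.0021 0 0 0 0 0;0.0001 0.0031 0 0 0 0 0;-0.0003 0.0041 0 0 0 0 0;-0.0009 0.0049 0 0 0 0 0;-0.0016 0.0057 0 0 0 0 0")

```text
time_s: 8.92
ee_pos: [496.8, 26.7, 70.7]
ee_rot: [179.9, -0.1, 71.0]
force: [-2.2, 2.4, 13.0]
gripper_width: 19.5
gripper_force: 25.0
```

>>> send_rows(targets="-0.0009 0.0006 -0.0002 0 0 0 0;-0.0018 0.001 -0.0002 0 0 0 0;-0.0029 0.0012 -0.0002 0 0 0 0;-0.004 0.0012 -0.0002 0 0 0 0;-0.0051 0.001 -0.0002 0 0 0 0;-0.006 0.0005 -0.0002 0 0 0 0")

```text
time_s: 9.42
ee_pos: [497.0, 20.8, 70.8]
ee_rot: [179.7, -0.2, 71.0]
force: [1.5, 2.2, 7.7]
gripper_width: 19.8
gripper_force: 25.0
```

>>> send_rows(targets="-0.001 -0.0005 0.0003 0 0 0 0;-0.0017 -0.0012 0.0003 0 0 0 0;-0.0023 -0.002 0.0003 0 0 0 0;-0.0028 -0.003 0.0003 0 0 0 0;-0.0031 -0.004 0.0003 0 0 0 0;-0.0032 -0.0051 0.0003 0 0 0 0")

```text
time_s: 9.92
ee_pos: [492.1, 18.9, 70.8]
ee_rot: [179.5, -0.2, 71.0]
force: [3.1, -0.6, 8.9]
gripper_width: 19.5
gripper_force: 25.0
```

>>> send_rows(targets="0 -0.0013 0.0003 0 0 0 0;0.0002 -0.0026 0.0003 0 0 0 0;0.0006 -0.0037 0.0003 0 0 0 0;0.0012 -0.0046 0.0003 0 0 0 0;0.002 -0.0055 0.0003 0 0 0 0;0.003 -0.0062 0.0003 0 0 0 0")

```text
time_s: 10.42
ee_pos: [487.1, 23.2, 70.7]
ee_rot: [179.5, -0.1, 71.1]
force: [2.0, -1.7, 10.7]
gripper_width: 19.3
gripper_force: 25.0
```

>>> send_rows(targets="0.0008 -0.001 0 0 0 0 0;0.0018 -0.0016 0 0 0 0 0;0.0028 -0.0018 0 0 0 0 0;0.0039 -0.0018 0 0 0 0 0;0.005 -0.0015 0 0 0 0 0;0.006 -0.001 0 0 0 0 0")

```text
time_s: 10.92
ee_pos: [484.9, 29.7, 68.6]
ee_rot: [180.0, -0.0, 71.0]
force: [0.2, -0.2, 1.4]
gripper_width: 19.4
gripper_force: 25.0
```

Drop found: z fell to 68.6 and the force to 1.4 N, about 8 mm from the centre. The side force is almost nil, so I press straight down gently.

>>> send_rows(targets="0 0 0.0008 0 0 0 0;0 0 0.0016 0 0 0 0;0 0 0.0024 0 0 0 0;0 0 0.0032 0 0 0 0;0 0 0.004 0 0 0 0;0 0 0.004 0 0 0 0")

```text
time_s: 11.42
ee_pos: [485.0, 29.7, 64.2]
ee_rot: [180.0, -0.0, 71.0]
force: [1.8, -0.4, 0.2]
gripper_width: 19.4
gripper_force: 25.0
```

>>> send_rows(targets="0 0 0.001 0 0 0 0;0 0 0.002 0 0 0 0;0 0 0.003 0 0 0 0;0 0 0.004 0 0 0 0;0 0 0.005 0 0 0 0;0 0 0.006 0 0 0 0;0 0 0.006 0 0 0 0;0 0 0.006 0 0 0 0")

```text
time_s: 12.08
ee_pos: [484.9, 29.7, 58.2]
ee_rot: [180.0, -0.0, 71.0]
force: [2.3, -0.3, 0.5]
gripper_width: 19.5
gripper_force: 25.0
```

>>> send_rows(targets="0 0 0.0008 0 0 0 0;0 0 0.0016 0 0 0 0;0 0 0.0024 0 0 0 0;0 0 0.003 0 0 0 0;0 0 0.003 0 0 0 0;0 0 0.003 0 0 0 0")

```text
time_s: 12.58
ee_pos: [484.9, 29.7, 55.3]
ee_rot: [180.0, -0.0, 71.0]
force: [3.4, -0.6, 0.4]
gripper_width: 19.5
gripper_force: 25.0
```

>>> send_rows(targets="0 0 0.0005 0 0 0 0;0 0 0.001 0 0 0 0;0 0 0.0015 0 0 0 0;0 0 0.0015 0 0 0 0;0 0 0.0015 0 0 0 0")

```text
time_s: 13.0
ee_pos: [484.9, 29.7, 53.9]
ee_rot: [180.0, -0.0, 71.0]
force: [3.3, -0.7, 2.5]
gripper_width: 19.5
gripper_force: 25.0
```

>>> send_rows(targets="0 0 0.0005 0 0 0 0;0 0 0.001 0 0 0 0;0 0 0.001 0 0 0 0;0 0 0.001 0 0 0 0")

```text
time_s: 13.33
ee_pos: [485.0, 29.7, 53.8]
ee_rot: [179.9, -0.0, 71.0]
force: [0.5, -0.1, 9.6]
gripper_width: 19.4
gripper_force: 25.0
```

Hard stop at 53.8, exactly 17 mm below first contact. One slight extra press, then release and retreat.

>>> send_rows(targets="0 0 0.0005 0 0 0 0;0 0 0.0008 0 0 0 0;0 0 0.0008 0 0 0 0;0 0 0.0008 0 0 0 0")

```text
time_s: 13.67
ee_pos: [485.1, 29.8, 53.6]
ee_rot: [179.9, -0.0, 71.0]
force: [0.3, -0.1, 14.4]
gripper_width: 18.9
gripper_force: 25.0
```

>>> send_rows(targets="0 0 -0.0022 0 0 0 0;0 0 -0.0022 0 0 0 0;0 0 -0.0022 0 0 0 50;0 0 -0.0022 0 0 0 50;0 0 -0.0022 0 0 0 50;0 0 -0.0022 0 0 0 50;0 0 -0.0022 0 0 0 50;0 0 -0.0022 0 0 0 50")

```text
time_s: 14.33
ee_pos: [484.2, 29.7, 54.0]
ee_rot: [-179.9, 0.0, 71.0]
force: [-0.2, 0.1, 0.8]
gripper_width: 45.5
gripper_force: 0.0
```

>>> send_rows(targets="0 0 -0.01 0 0 0 50;0 0 -0.03 0 0 0 50;0 0 -0.06 0 0 0 50;0 0 -0.09 0 0 0 50;0 0 -0.12 0 0 0 50;0 0 -0.13 0 0 0 50;0 0 -0.13 0 0 0 50;0 0 -0.13 0 0 0 50")

```text
time_s: 15.0
ee_pos: [484.2, 29.7, 183.7]
ee_rot: [-180.0, 0.0, 71.0]
force: [-0.0, -0.5, -0.2]
gripper_width: 45.6
gripper_force: 0.0
```

Run:
```python
from h import *
st=env.state();print(st['time_s'],st['ee_pos'],st['gripper_width'],st['force'])
f=grab('side');g=grab('scene')
def crop(f,P,h):
    u,v=map(int,pix(f,P));return cv2.resize(f['image'][v-h:v+h,u-h:u+h],(400,400),interpolation=cv2.INTER_CUBIC)
print(pix(f,[485,31.4,83]),pix(g,[485,31.4,83]))
cv2.imwrite('pics/c4.png',np.hstack([crop(f,[490,60,40],65),crop(g,[490,60,40],65)]))
```

```text
15.0 [484.15083319  29.70344578 183.69911372] 45.641533485861274 [-0.00580864 -0.48098576 -0.17533135]
(np.float64(350.82740544248804), np.float64(172.2417729078157)) (np.float64(330.98889036769685), np.float64(204.04266405138853))
```

View pics/c4.png

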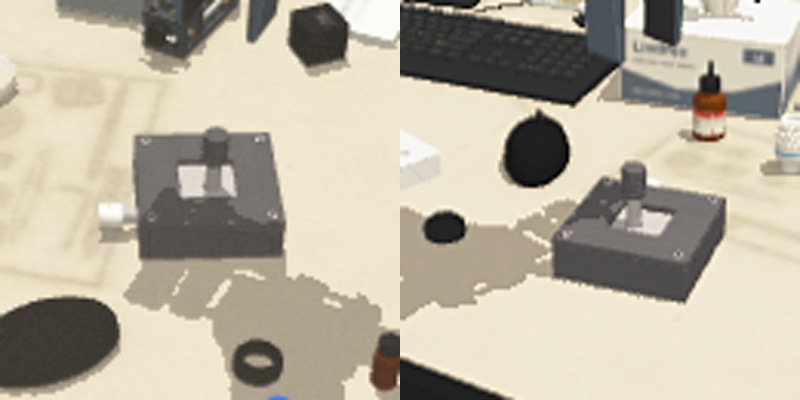

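The pin stands upright in the bore, with its head low over the window at (217,140) in the side half of the crop. The gripper is clear and the ring, housing and bystanders in view are undisturbed. Handing in.

```bash
python3 -c "
from h import *
print(env.job_done())"
```

```text
the job is handed in; nothing more can be done
None
```

The transport pin is fully home in the hidden bore and standing free: the foot stopped hard 17 mm below the carriage top, the highest force I read was 14.4 N, and I handed the job in at about 15 s.

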